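# Serve a coffee capsule from the revolving dispenser

## Task

Turn the dispenser's magazine one click so that the tube of tall coffee capsules, not the one with the low milk pots, stands over the tray and its bottom capsule drops in. Then draw the sprung tray out by its upright pull until the dark groove across its top, behind the pocket, just comes clear of the housing's front edge, well short of the end stop, and finish still gripping it there, with the capsule in the tray, so that I can take the capsule. Leave the cup, the teaspoon and the lemon where they are.

Things in the scene. Friction and masses are not known exactly. Their poses are not given: they have to be found in the camera images.
- dispenser: Steel housing fixed to the worktop, 133 x 124 x 45.5 mm, flat front, ten-sided rear. Origin on the worktop under the magazine's vertical axis; x to the rear (the tray comes out along -x), z up. The tubes' contents rest on its deck, 45.5 mm up; its one opening, a 43 mm square hole over the tray's pocket, is centred at x = -39 mm, y = 0.
- magazine (a joint): Turn (rad) of the magazine, 0 at the start, positive anticlockwise from above. It clicks every 72 degrees (1.257 rad) either way; about 0.2 N m carries it over, and past half-way it pulls itself into the next click. At 0 an empty tube is over the hole; the loaded tube at dispenser (-12, +37) mm gets there at +1.257, the loaded one at (-12, -37) mm at -1.257. Which holds coffee varies.
- magazine_knob (a point): Grip point of the magazine's black bar knob: on the axis, 138 mm up. Bar 46 mm long along this point's x (at joint 0 the dispenser's x), 14 mm wide, from 116.5 to 152.5 mm up. Round the hub stand five open clear tubes: 40 mm inside, 44 mm outside, tops 110.5 mm up, centres 39 mm from the axis, 72 degrees apart; two are loaded, both next to the one over the tray.
- tray (a joint): How far the tray is drawn out (m): 0 shut, 0.085 end stop. A spring closes it, 4 N at the start of the pull, 10 N at the mark. At 0.060, the mark, the groove has just come clear of the housing's front edge. The tray's tail keeps the tube above shut while drawn, but from 0.070 on it uncovers the hole.
- tray_pull (a point): Grip point on the tray's upright black pull, a plate 10 mm thick along the dispenser's x (the way it slides), 48 mm wide along y, 12 to 100 mm up. The point is in its middle, 84 mm up, 135 mm in front of the magazine's axis when shut. Clear gap behind it: 53 mm to the tray's front, 69 mm to the tubes above 46 mm. Axes as the dispenser's.
- tray_pocket (a point): Centre of the floor of the tray's 41 x 41 mm pocket, 30 mm deep, 9 mm above the worktop, straight under the drop hole when shut; moves with the tray; axes as the dispenser's.
- tray_mark (a point): Middle of the rear edge of the dark groove (3.6 mm wide) across the tray's top, behind the pocket, 39 mm above the worktop: inside the housing when shut; 60 mm of pull bring it to the front edge.
- front_edge (a point): Middle of the top front edge of the housing, where the groove's rear edge has to come, 45.5 mm above the worktop.
- capsule_1: Lower of the two tall coffee capsules in one tube: copper-coloured metal, foil side down, 37 mm across the rim, 31 mm high, 20 g; origin at the centre of the underside, z up.
- capsule_2: Upper coffee capsule, the same, standing on the first in the same tube; it stays in the tube, sinking by one capsule's height.
- milk_pot_1: Lower of two low milk pots (same metal, strongly tapered, 37 mm across, 18 mm high) in the other loaded tube; origin at the centre of the underside. Stays in its tube.
- milk_pot_2: Upper milk pot, the same.
- cup: Loose white espresso cup with handle, 62 x 92 x 51 mm, to the robot's right; leave alone. Origin at the underside.
- teaspoon: Loose steel teaspoon, 139 mm long, 10 mm high, lying in front of the dispenser; leave alone.
- lemon: Loose lemon, 72 x 55 x 54 mm, near the front left of the dispenser; leave alone.

How it is judged (in metres and radians):
On the way, in this order (a step that is already met when the one before it is completed fails the run):
1. the magazine has clicked round one step, the coffee tube is over the tray and the lower capsule lies in the tray's pocket, the tray still shut ((value of joint magazine between 1.13664 and 1.37664 rad or value of joint magazine between -1.37664 and -1.13664 rad) and x of capsule_1 in the frame of tray_pocket between -0.006 and 0.006 m and y of capsule_1 in the frame of tray_pocket between -0.006 and 0.006 m and z of capsule_1 in the frame of tray_pocket between -0.005 and 0.005 m and value of joint tray below 0.01 m), for 0.2 s.
2. the tray is drawn out to the mark with the capsule in its pocket (value of joint tray between 0.054 and 0.066 m and x of capsule_1 in the frame of tray_pocket between -0.006 and 0.006 m and y of capsule_1 in the frame of tray_pocket between -0.006 and 0.006 m and z of capsule_1 in the frame of tray_pocket between -0.005 and 0.005 m), for 0.2 s.
At the end, for the whole second after the job is handed in: Fingers still hold the tray (over 3 N) at rest at the mark, 60 mm out, within 6 mm; the lower coffee capsule stands in the pocket (within 6 mm, upright); the magazine sits in a click one step from the start (within 0.12 rad); upper capsule and milk pots are still in their tubes (all of step 2 and velocity of joint tray between -0.01 and 0.01 m/s and contact force between the fingers and tray above 3 N and (value of joint magazine between 1.13664 and 1.37664 rad or value of joint magazine between -1.37664 and -1.13664 rad) and angle between capsule_1's own z axis and vertical below 0.2 rad and height (world z) of capsule_2 above 0.033 m and height (world z) of each of milk_pot_1, milk_pot_2 above 0.038 m); the arm keeps its last pose, push and grip.
It fails at once if the tray is drawn more than 11 mm past the mark (value of joint tray above 0.071 m).
It fails at once if a milk pot or the second capsule falls through, or any of them or the first capsule is lifted out of the tubes (height (world z) of any of milk_pot_1, milk_pot_2, capsule_2 below 0.028 m or height (world z) of any of capsule_1, capsule_2, milk_pot_1, milk_pot_2 above 0.1 m).
It fails at once if the cup, the teaspoon or the lemon is moved by more than 25 mm (distance of any of cup, teaspoon, lemon from where it was at the start of the episode above 0.025 m).
It also fails if it takes over 45 s, if anything falls off the work surface, if the arm or the gripper's body presses on something with over 40 N, if the wrist force passes 120 N, or if a joint passes its speed limit or range.

## Robot

A 6-joint arm with a two-finger parallel gripper is mounted at the origin on a cart in front of the work surface, level with it; the furniture and walls round the work are solid. World frame = base frame: x ahead of the robot, y to its left, z up, the work surface at z = 0. Lengths are in m, angles in degrees, forces in N, time in s.
With the tool pointing down it reaches from about 0.275 to 0.825 m from the base axis. Payload 4.9 kg.
Tool frame: the origin (TCP) lies at the very end of the fingers, on their centre line; the grasp point (between the pads) lies 19 mm behind it (bot.tcp_to_grasp is the distance from the TCP to the grasp point, in m); z points along the fingers, y is the line along which they close (so a half turn about z gives the same grasp; the last joint's range is limited). The gripper opens to 85 mm and grips with 20 to 120 N. Pads are 22 mm wide; open, the fingers measure 114 mm over their backs; the gripper's body (76 mm by 85 mm) begins 54 mm behind the grasp point. The pads swing forward as they close: fully open they stand 13 mm farther back than shut.
Start: joints at [60.378, 18.69, -11.035, 60.275, 0, 82.311], TCP at [0.205, 0.51, 0.195] pointing down, gripper open.
Joint ranges: [-152.03, 152.03], [-55.5, 102.48], [-74.3, 77.21], [-110.64, 120.58], [-84.22, 78.4], [-180, 180]. Speed limits (degrees/s): [147.25, 147.25, 180, 180, 180, 180].

## Interface

Orientations are given as a 3x3 rotation matrix whose columns are the frame's x, y, z axes.
In Python, from cell import bot gives the robot as it stands. Calls block until the motion is done:
- bot.move_pose(position, orientation): joint-space move of the TCP to a pose.
- bot.servo_line(position, rate=0.15, attitude=None): straight line of the TCP; attitude=None keeps the orientation; rate is the mean speed in m/s.
- bot.goto_joints(angles): joint-space move.
- bot.open() and bot.gripper_close(): open the fingers fully, or close them until they stop; the grip force is fixed at half the most.
- bot.hold(seconds).
- bot.inverse_kinematics(position, orientation): joint angles nearest the present ones, or None.
- bot.capture(name): name is "side" or "top" or "wrist"; returns (picture, depth): 384x512x3 uint8, red, green, blue; 384x512 float32, m along the optical axis (not along the pixel's ray), 0 where there is no reading.
- bot.camera_model(name): a dict with "fx", "fy", "cx", "cy" (pixels), "pose" (4x4, takes a point from camera to world coordinates). Camera axes: x right, y down, z forward; pixel columns grow to the right and rows downward; lengths in m; the calibration is good to about 2 mm. A picture is of the moment at which its call begins: read the wrist's pose just before it. camera_model takes no time and is no camera call; for the wrist camera it gives the pose at the moment of the call.
A pose or a line that the arm cannot do raises bot.IKError and nothing moves.
- bot.hand_in(): hands the job in; it is judged then, once.
Readings, each from a call of its own:
- bot.current_clock(): time.
- bot.current_qpos(): joint angles.
- bot.current_joint_vel(): joint speeds.
- bot.current_effort(): joint torques, N m.
- bot.current_tool_pos(): TCP position.
- bot.current_tcp_rot(): TCP orientation.
- bot.current_wrist_force(): force on the tool from outside, world axes, zero at the start.
- bot.current_torque(): the same for the moment, N m.
- bot.current_width(): finger opening in m.
- bot.current_grip_force(): force on a finger pad.
Only numpy, scipy, OpenCV 4.12 (cv2) and the standard library are available. Lean on these libraries where they do the work, as an engineer would, in place of code of your own. Each camera call takes 0.05 s, during which the arm holds its last target. There are 200 camera calls.

## Working session

There is one attempt and no reset: what is moved stays moved. The work goes in short steps, each a Python script; the robot and the scene stay as the last script left them, time stands still between calls to the robot, and variables do not carry over. Pictures are saved under pics/ and viewed, at most 10 in all, crops included, and the job is handed in when it is done.

```bash
ls; mkdir -p pics
python3 - <<'E'
from cell import bot
import cv2, numpy as np
for n in ("side","top"):
    im,d=bot.capture(n); np.savez(f"pics/{n}0.npz",im=im,d=d)
    m=bot.camera_model(n); print(n,m["fx"],m["cx"],m["cy"],np.round(m["pose"],3).tolist())
    cv2.imwrite(f"pics/{n}0.png",im[:,:,::-1])
print(bot.current_clock())
E
```

```text
cell.py
pics
side 431.3319626594768 256.5191219203235 194.34053558377744 [[-0.957, 0.254, -0.139, 0.605], [0.289, 0.82, -0.493, 0.717], [-0.011, -0.513, -0.859, 1.082], [0.0, 0.0, 0.0, 1.0]]
top 361.7601181269028 256.9184056524488 192.11852109426502 [[-0.021, -0.999, 0.036, 0.421], [-0.999, 0.02, -0.03, 0.189], [0.03, -0.036, -0.999, 0.961], [0.0, 0.0, 0.0, 1.0]]
0.1
```

View pics/side0.png

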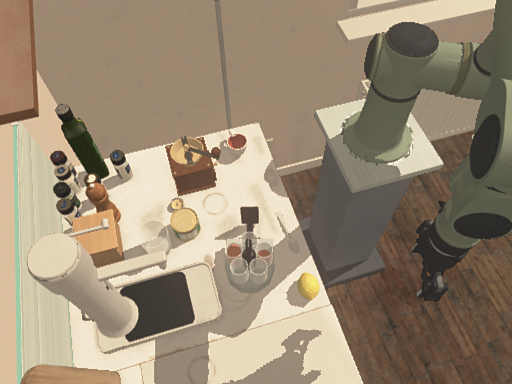

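View pics/top0.png

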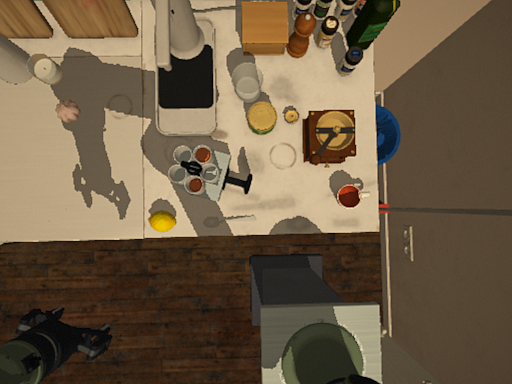

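The top view shows the magazine at about (192,170), the pull at (238,183), the lemon at (162,221), the spoon at (230,218) and the cup at (350,195). In the side view the knob is at about (248,252) and the pull at (249,215). I'll zoom in on both.

Run:
```python
import cv2, numpy as np
s=np.load("pics/side0.npz")["im"];t=np.load("pics/top0.npz")["im"]
a=cv2.resize(s[190:300,210:290],(400,550),interpolation=cv2.INTER_CUBIC)
b=cv2.resize(t[130:220,160:225+ -0],(400,554),interpolation=cv2.INTER_CUBIC)[:550]
b=cv2.resize(t[135:215,160:260],(400,320),interpolation=cv2.INTER_CUBIC); b=np.vstack([b,np.zeros((230,400,3),np.uint8)])
cv2.imwrite("pics/crop0.png",np.hstack([a,b])[:,:,::-1])
```

```text
(no output)
```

View pics/crop0.png

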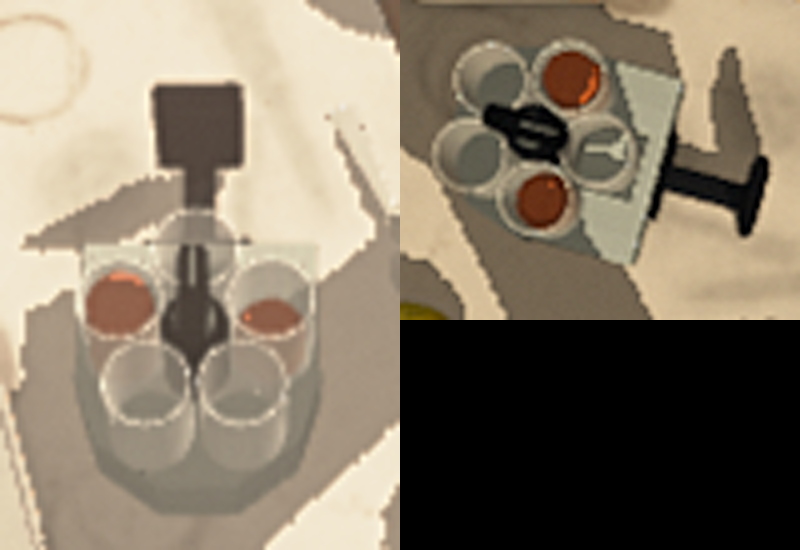

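The copper tube at upper centre in the top view, about (202,155), looks fuller. It is also the left one in the side view, and it lies towards world +x, which is dispenser -y. Next I measure it.

```bash
cat > h.py <<'E'
import numpy as np, cv2
def pts(m,d):
    v,u=np.mgrid[:d.shape[0],:d.shape[1]]
    P=np.stack([(u-m["cx"])/m["fx"]*d,(v-m["cy"])/m["fy"]*d,d],-1)
    return P@m["pose"][:3,:3].T+m["pose"][:3,3]
def ray(m,u,v,z):
    r=m["pose"][:3,:3]@np.array([(u-m["cx"])/m["fx"],(v-m["cy"])/m["fy"],1]); o=m["pose"][:3,3]
    return o+r*(z-o[2])/r[2]
def tri(m1,p1,m2,p2):
    A=[];b=[]
    for m,(u,v) in((m1,p1),(m2,p2)):
        r=m["pose"][:3,:3]@np.array([(u-m["cx"])/m["fx"],(v-m["cy"])/m["fy"],1]);r/=np.linalg.norm(r)
        Q=np.eye(3)-np.outer(r,r);A.append(Q);b.append(Q@m["pose"][:3,3])
    A=np.vstack(A);b=np.hstack(b);x=np.linalg.lstsq(A,b,rcond=None)[0]
    return x,np.linalg.norm(A@x-b)
E
python3 - <<'E'
from h import *
from cell import bot
for n,roi in(("side",(190,300,210,290)),("top",(135,215,160,260))):
    f=np.load(f"pics/{n}0.npz");im=f["im"].astype(int);d=f["d"];m=bot.camera_model(n);P=pts(m,d)
    R=np.zeros(d.shape,bool);R[roi[0]:roi[1],roi[2]:roi[3]]=1;R&=d>0
    cop=R&(im[...,0]>im[...,2]+60)&(im[...,0]<230)
    k,l,st,c=cv2.connectedComponentsWithStats(cop.astype(np.uint8))
    for i in range(1,k):
        if st[i,4]>20: print(n,"copper",c[i].round(1),st[i,4],np.median(P[l==i],0).round(3), np.percentile(P[l==i][:,2],[10,50,90]).round(3))
    blk=R&(im.max(2)<75)
    for lo,hi in((.09,.108),(.135,.16)):
        M=blk&(P[...,2]>lo)&(P[...,2]<hi);k,l,st,c=cv2.connectedComponentsWithStats(M.astype(np.uint8))
        for i in range(1,k):
            if st[i,4]>8:
                q=P[l==i];r=cv2.minAreaRect((q[:,:2]*1000).astype(np.float32));print(n,"blk",lo,c[i].round(1),st[i,4],np.median(q,0).round(3),r)
    for nm,z in(("deck",.0455),):
        M=R&(abs(P[...,2]-z)<.004); print(n,nm,M.sum(),P[M].min(0).round(3),P[M].max(0).round(3))
    Y=(im[...,0]>180)&(im[...,2]<90)&(im[...,1]>150)&(d>0);print("lemon",P[Y].mean(0).round(3))
E
```

```text
side copper [233.3 250.3] 132 [0.546 0.293 0.108] [0.105 0.108 0.11 ]
side copper [263.4 253.2] 60 [0.475 0.311 0.082] [0.079 0.082 0.085]
side blk 0.135 [247.8 257.2] 12 [0.521 0.335 0.14 ] ((522.0103759765625, 334.7143859863281), (2.752141237258911, 12.333300590515137), 59.20009231567383)
side deck 544 [0.437 0.183 0.042] [0.576 0.378 0.049]
lemon [0.396 0.417 0.041]
top copper [237.7 151.1] 22 [ 0.567  0.208 -0.001] [-0.003 -0.001  0.001]
top copper [202.5 154.2] 152 [0.544 0.291 0.105] [0.103 0.105 0.107]
top copper [195.  184.6] 120 [0.474 0.313 0.079] [0.068 0.079 0.082]
top copper [171.4 192.4] 41 [ 0.452  0.387 -0.001] [-0.003 -0.001  0.001]
top copper [223.3 209.3] 35 [ 0.412  0.249 -0.001] [-0.003 -0.001  0.001]
top copper [164.4 212.8] 36 [0.406 0.398 0.038] [0.028 0.038 0.042]
top blk 0.09 [193.1 162.4] 18 [0.525 0.313 0.106] ((525.1339721679688, 313.74639892578125), (22.204383850097656, 5.57757043838501), 74.13116455078125)
top blk 0.09 [192.1 172.5] 28 [0.5   0.316 0.107] ((499.5151672363281, 314.34356689453125), (29.521276473999023, 7.817142009735107), 73.76470184326172)
top blk 0.09 [247.5 183.3] 80 [0.474 0.185 0.097] ((472.8678283691406, 185.31321716308594), (9.911259651184082, 47.149147033691406), 72.62383270263672)
top blk 0.135 [190.4 166.2] 122 [0.511 0.313 0.15 ] ((511.3739318847656, 313.7571716308594), (44.36652755737305, 13.887237548828125), 74.00886535644531)
top deck 890 [0.403 0.23  0.042] [0.572 0.406 0.049]
lemon [0.52  0.238 0.052]
```

All checks agree:
- **Axis:** about (0.511, 0.314), with x_d at about 73.7°.
- **Pull:** 134 mm in front of the axis.
- **Tube contents:** the taller stack (top at 107 mm) is at dispenser (-11, -39), so it is the coffee. That calls for the -72° turn.

Next I plan the wrist orientation and look from above.

```bash
cat >> h.py <<'E'
def R(a):  # tool down, tool y along world angle a (deg)
    y=np.array([np.cos(np.radians(a)),np.sin(np.radians(a)),0]);z=np.array([0,0,-1.]);return np.column_stack([np.cross(y,z),y,z])
E
python3 - <<'E'
from h import *
from cell import bot
K=np.array([.5114,.3138]);th=73.7
for k in(0,180,-180):
    for nm,p,a in(("knob",(*K,.12),th+90+k),("turned",(*K,.12),th+18+k),("pull",(.473,.1853,.065),th+k)):
        q=bot.inverse_kinematics(p,R(a));print(k,nm,None if q is None else np.round(q,1))
E
```

```text
0 knob [ 24.5  27.1  -9.5  53.3   0.  -49.2]
0 turned [24.5 27.1 -9.5 53.3  0.  22.8]
0 pull [ 13.1  21.8 -27.6  40.6   0.   29.4]
180 knob [ 24.5  27.1  -9.5  53.3   0.  130.8]
180 turned [  24.5   27.1   -9.5   53.3    0.  -157.2]
180 pull [  13.1   21.8  -27.6   40.6    0.  -150.6]
-180 knob [ 24.5  27.1  -9.5  53.3   0.  130.8]
-180 turned [  24.5   27.1   -9.5   53.3    0.  -157.2]
-180 pull [  13.1   21.8  -27.6   40.6    0.  -150.6]
```

Run:
```python
from h import *
from cell import bot
th=73.7
for i,p in enumerate([(.50,.27,.33),(.5114,.3138,.24)]):
    bot.move_pose(p,R(th+90)); bot.hold(.2)
    m=bot.camera_model("wrist");im,d=bot.capture("wrist");np.savez(f"pics/w{i}.npz",im=im,d=d,**m)
    print(bot.current_clock(),bot.current_tool_pos().round(4) if hasattr(bot.current_tool_pos(),'round') else bot.current_tool_pos(),np.round(m["pose"][:3,3],3))
    P=pts(m,d);I=im.astype(int);blk=(I.max(2)<75)&(d>0)
    for lo,hi in((.09,.106),(.14,.16)):
        M=blk&(P[...,2]>lo)&(P[...,2]<hi)&(P[...,0]>.4)&(P[...,0]<.6)&(P[...,1]>.13)&(P[...,1]<.4);k,l,st,c=cv2.connectedComponentsWithStats(M.astype(np.uint8))
        for j in range(1,k):
            if st[j,4]>60:
                q=P[l==j];print(lo,c[j].round(),st[j,4],np.percentile(q[:,2],[5,50,95]).round(4),cv2.minAreaRect((q[:,:2]*1000).astype(np.float32)))
a=[np.load(f"pics/w{i}.npz")["im"] for i in(0,1)]
cv2.imwrite("pics/w01.png",cv2.resize(np.hstack(a),(800,300),interpolation=cv2.INTER_AREA)[:,:,::-1])
```

```text
2.375 [0.4998 0.2703 0.3299] [0.477 0.193 0.509]
0.09 [261.  91.] 226 [0.0961 0.0987 0.1002] ((473.443115234375, 184.7892303466797), (9.020851135253906, 45.21843719482422), 73.67457580566406)
0.14 [260. 194.] 306 [0.1464 0.1512 0.1528] ((512.8969116210938, 312.7501220703125), (45.19340133666992, 13.522780418395996), 73.90068054199219)
3.1083 [0.5125 0.3137 0.2422] [0.49  0.236 0.421]
0.09 [262.  43.] 452 [0.0948 0.0986 0.1004] ((474.1220703125, 185.86666870117188), (8.45958137512207, 45.307716369628906), 73.62911987304688)
0.14 [261. 181.] 560 [0.1481 0.1513 0.1526] ((513.0964965820312, 313.2733154296875), (45.25392150878906, 13.237126350402832), 74.02711486816406)
```

View pics/w01.png

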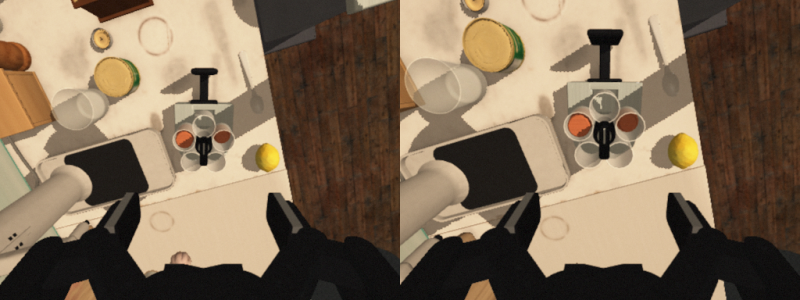

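The wrist views agree: knob at (0.5125, 0.3135) with its top at 151 mm, and pull at (0.474, 0.1855) with its top at 99 mm. The fuller copper tube is left of the empty front tube. Next: grip and turn.

Run:
```python
from h import *
from cell import bot
th=73.8; K=(.5125,.3135)
bot.servo_line((*K,.2),attitude=R(th+90)); bot.servo_line((*K,.120),rate=.08)
print("f",np.round(bot.current_wrist_force(),1),bot.current_tool_pos())
bot.gripper_close(); print("w",bot.current_width(),bot.current_grip_force(),np.round(bot.current_wrist_force(),1),bot.current_clock())
q=np.array(bot.current_qpos())
if .010<bot.current_width()<.018:
    for s in(18,36,54,72,74):
        g=q.copy();g[5]+=s;bot.goto_joints(g);print(s,np.round(bot.current_qpos()[5]-q[5],1),np.round(bot.current_torque(),2),np.round(bot.current_wrist_force(),1),bot.current_width())
    bot.hold(.4)
    im,d=bot.capture("side");np.savez("pics/s1.npz",im=im,d=d)
    im,d=bot.capture("wrist");cv2.imwrite("pics/w2.png",im[:,:,::-1])
print(bot.current_clock(),bot.current_tool_pos())
```

```text
f [-0.7  0.6 -0.2] [0.51298439 0.31372142 0.12062368]
w 8.352579717598696e-06 0.0 [ 0.8  0.3 -0.2] 5.4417
5.4417 [0.51252244 0.31350379 0.12001443]
```

Width 0 means the grip missed the knob, so I look before going on.

Run:
```python
from h import *
from cell import bot
out=[]
for n in("side","top","wrist"):
    m=bot.camera_model(n);im,d=bot.capture(n)
    if n=="wrist": out.append(cv2.resize(im,(400,300)))
    else:
        r=m["pose"]; p=r[:3,:3].T@(np.array(bot.current_tool_pos())-r[:3,3]);u,v=int(p[0]/p[2]*m["fx"]+m["cx"]),int(p[1]/p[2]*m["fy"]+m["cy"]);print(n,u,v)
        out.append(cv2.resize(im[v-45:v+45,u-60:u+60],(400,300),interpolation=cv2.INTER_CUBIC))
out.append(np.zeros_like(out[0]))
cv2.imwrite("pics/miss.png",np.vstack([np.hstack(out[:2]),np.hstack(out[2:])])[:,:,::-1])
print(np.round(bot.current_tcp_rot(),3).tolist(),bot.current_width(),bot.current_grip_force(),bot.current_clock())
```

```text
side 248 251
top 191 166
[[-0.279, -0.96, -0.0], [-0.96, 0.279, -0.0], [0.0, 0.0, -1.0]] -7.708994400711372e-05 0.0 5.5917
```

View pics/miss.png

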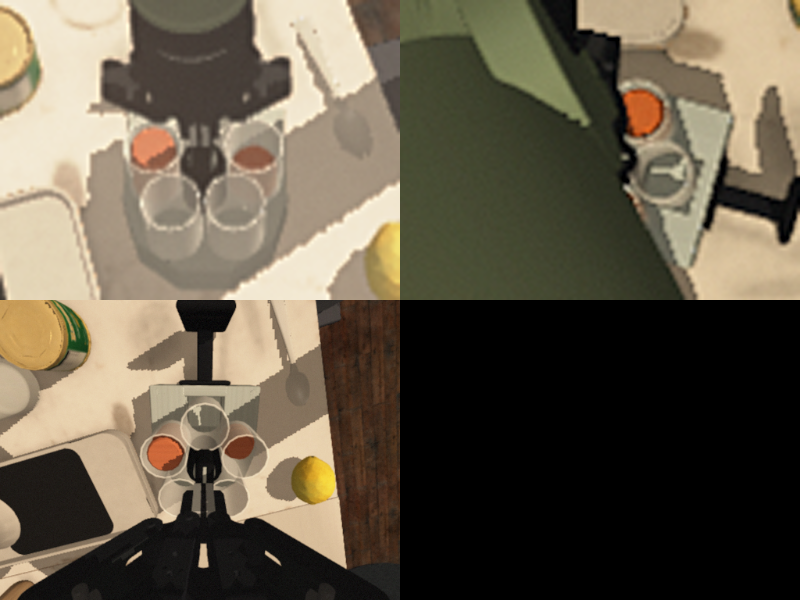

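The wrist view shows the closed fingers near (205,490–560), with the knob hub at (205,465) just beyond them. Wrist depth should show where the fingertips really are.

Run:
```python
from h import *
from cell import bot
m=bot.camera_model("wrist");im,d=bot.capture("wrist");np.savez("pics/w3.npz",im=im,d=d,**m);P=pts(m,d)
t=np.array(bot.current_tool_pos())
xd=np.array([.279,.960,0]);yd=np.array([-.96,.279,0])
for off in(0,.019):
    p=m["pose"][:3,:3].T@(t+[0,0,off]-m["pose"][:3,3]);print("tcp px",p[0]/p[2]*m["fx"]+m["cx"],p[1]/p[2]*m["fy"]+m["cy"])
for u in (248,262,276):
  for v in range(170,330,8):
    q=P[v,u];print(u,v,im[v,u],"xd %.0f yd %.0f z %.0f"%tuple(1000*np.array([(q-t)@xd,(q-t)@yd,q[2]])))
c=cv2.resize(im[160:360,160:360],(600,600),interpolation=cv2.INTER_CUBIC);c=np.clip(c.astype(float)*2.0,0,255).astype(np.uint8)
cv2.imwrite("pics/w3c.png",c[:,:,::-1])
```

```text
tcp px 260.8559266582196 220.72222329543743
tcp px 260.9055626488183 233.28230530554475
248 170 [181 164 138] xd -22 yd -11 z 64
248 178 [159 140 122] xd -21 yd -10 z 87
248 186 [146 132 110] xd -21 yd -9 z 108
248 194 [10 13  8] xd -13 yd -9 z 101
248 202 [13 13 11] xd -9 yd -9 z 107
248 210 [40 38 32] xd -4 yd -9 z 109
248 218 [99 91 79] xd -1 yd -9 z 118
248 226 [74 68 57] xd 5 yd -9 z 118
248 234 [167 150 125] xd -10 yd -7 z 160
248 242 [121 111  95] xd -10 yd -7 z 169
248 250 [122 111  96] xd -10 yd -6 z 177
248 258 [119 108  91] xd -10 yd -6 z 184
248 266 [115 104  90] xd -10 yd -6 z 191
248 274 [24 20 21] xd -11 yd -5 z 198
248 282 [20 18 17] xd -11 yd -5 z 203
248 290 [24 25 25] xd -10 yd -5 z 207
248 298 [12 10 14] xd -11 yd -5 z 213
248 306 [26 24 26] xd -15 yd -4 z 222
248 314 [26 19 21] xd -12 yd -4 z 223
248 322 [17 15 17] xd -9 yd -4 z 222
262 170 [144 131 109] xd -19 yd 1 z 52
262 178 [126 110  95] xd -18 yd 1 z 75
262 186 [120 108  92] xd -18 yd 1 z 99
262 194 [20 17 15] xd -22 yd 1 z 128
262 202 [19 18 17] xd -22 yd 1 z 142
262 210 [16 17 11] xd -20 yd 1 z 151
262 21
[... 558 characters left out ...]
178 [114 104  86] xd -23 yd 12 z 92
276 186 [84 76 64] xd -22 yd 11 z 109
276 194 [1 2 1] xd -11 yd 12 z 94
276 202 [12 13  8] xd -9 yd 11 z 107
276 210 [17 13 14] xd -3 yd 11 z 108
276 218 [14 16 16] xd 3 yd 11 z 108
276 226 [14 11 11] xd 10 yd 11 z 108
276 234 [209 190 162] xd 15 yd 11 z 110
276 242 [175 156 133] xd 51 yd 15 z 56
276 250 [18 17 14] xd -6 yd 8 z 170
276 258 [16 15 17] xd -6 yd 7 z 177
276 266 [15 12  9] xd -6 yd 7 z 185
276 274 [19 20 19] xd -13 yd 6 z 201
276 282 [19 18 18] xd -12 yd 6 z 205
276 290 [20 18 16] xd -11 yd 6 z 209
276 298 [17 16 12] xd -11 yd 5 z 213
276 306 [16 15 15] xd -17 yd 5 z 224
276 314 [17 13 12] xd -16 yd 5 z 227
276 322 [26 23 23] xd -16 yd 4 z 229
```

View pics/w3c.png

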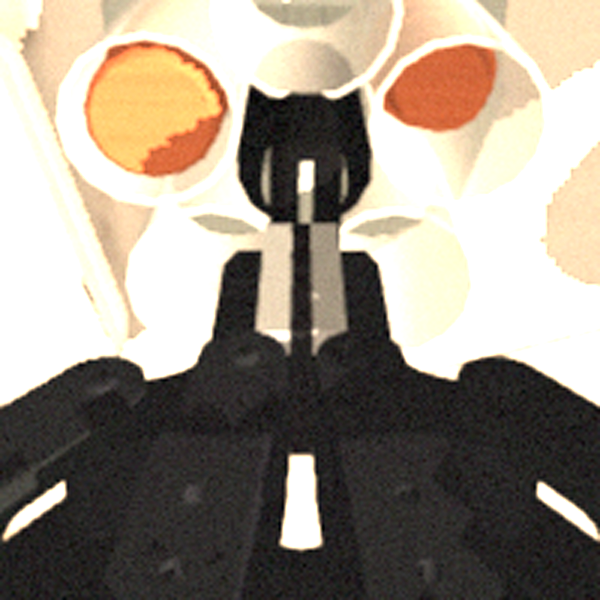

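The readings and the picture disagree: the fingers look closed right where the knob should be. I'll open, check that the knob is still there, close again and log the width.

Run:
```python
from h import *
from cell import bot
print(bot.current_width(),bot.current_grip_force(),bot.current_clock())
bot.open();print("open",bot.current_width(),bot.current_clock())
m=bot.camera_model("wrist");im,d=bot.capture("wrist");P=pts(m,d);I=im.astype(int)
M=(d>0)&(P[...,2]>.14)&(P[...,2]<.156)&(np.hypot(P[...,0]-.5125,P[...,1]-.3135)<.03);q=P[M];print(M.sum(),cv2.minAreaRect((q[:,:2]*1000).astype(np.float32)),np.percentile(q[:,2],[5,50,95]).round(4))
a=cv2.resize(im[150:350,160:360],(400,400))
bot.gripper_close();print("close",bot.current_width(),bot.current_grip_force(),bot.current_clock())
bot.hold(.2);print(bot.current_width(),bot.current_grip_force())
im,d=bot.capture("wrist");b=cv2.resize(im[150:350,160:360],(400,400))
cv2.imwrite("pics/oc.png",np.clip(np.hstack([a,b]).astype(float)*1.8,0,255).astype(np.uint8)[:,:,::-1])
```

```text
-1.7631138504569567e-05 0.0 5.6417
open 0.08542135869486936 6.425
1693 ((512.6728515625, 313.6334533691406), (45.58392333984375, 14.008941650390625), 73.15618896484375) [0.1464 0.1514 0.1527]
close -4.9308370913732565e-05 0.0 7.2417
-0.00012232048795387824 0.0
```

View pics/oc.png

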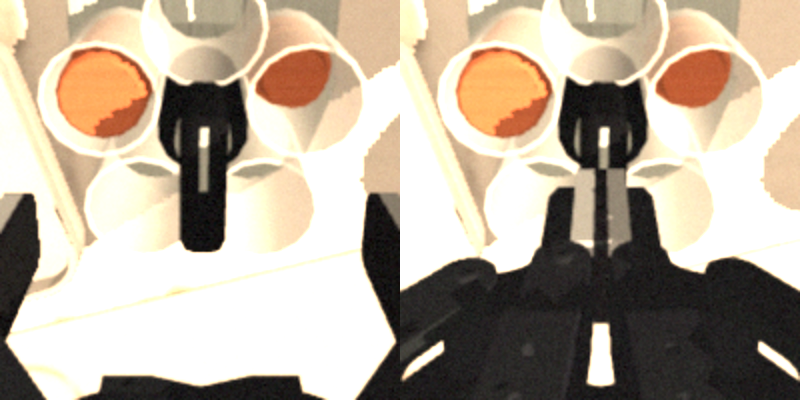

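The open view shows the knob untouched. The closed view shows the fingertips ending at row 170 of the crop, apparently at the level of the knob's top. I'll check the fingertip height in the earlier free-space wrist depth.

Run:
```python
from h import *
for i,t in((0,(.4998,.2703,.3299)),(1,(.5125,.3137,.2422))):
    f=np.load(f"pics/w{i}.npz");d=f["d"];P=pts(f,d)
    M=(d>0)&(P[...,2]>t[2]-.03);
    M[:, 200:320]=0
    z=P[...,2][M]-t[2];print(i,f["fx"],M.sum(),z.min(),np.percentile(z,[.1,1,5,20,50]).round(4))
    for lo in (120,320):
        S=M.copy();S[:,:lo]=0;S[:,lo+80:]=0;q=P[S];j=np.argsort(q[:,2])[:200];q=q[j]-t
        xd=np.array([.279,.96,0]);yd=np.array([-.96,.279,0]);print(lo,(1000*np.c_[q@xd,q@yd,q[:,2]][::40]).round(0).tolist())
```

```text
0 282.99924092752053 29535 0.0484229674306198 [0.05   0.0547 0.066  0.096  0.1068]
120 [[-0.0, -44.0, 49.0], [4.0, -43.0, 51.0], [-10.0, -49.0, 53.0], [-2.0, -43.0, 54.0], [-11.0, -47.0, 55.0]]
320 [[-3.0, 42.0, 48.0], [7.0, 42.0, 51.0], [-8.0, 42.0, 53.0], [-10.0, 42.0, 54.0], [-6.0, 42.0, 55.0]]
1 282.99924092752053 30484 -0.011391187916768464 [-0.0088  0.0127  0.0584  0.0934  0.1066]
120 [[-2.0, -44.0, 49.0], [-6.0, -43.0, 52.0], [6.0, -44.0, 53.0], [2.0, -43.0, 55.0], [-10.0, -45.0, 56.0]]
320 [[7.0, 42.0, 48.0], [-7.0, 42.0, 51.0], [10.0, 42.0, 53.0], [12.0, 42.0, 54.0], [0.0, 42.0, 55.0]]
```

This finds the cause. The open tips are 48 mm above the reported TCP, where the text implies 13 mm, so the real fingers end 35 mm short of it. I add a 35 mm tool correction and redo the knob grasp.

```bash
echo 'DZ=-.035  # real finger end is 35 mm behind reported TCP' >> h.py
python3 - <<'E'
from h import *
from cell import bot
K=(.5127,.3135)
bot.open(); bot.servo_line((*K,.122+DZ),rate=.08)
print("f",np.round(bot.current_wrist_force(),1),bot.current_tool_pos())
bot.gripper_close(); w=bot.current_width();print("w",w,bot.current_grip_force(),np.round(bot.current_wrist_force(),1),bot.current_clock())
q=np.array(bot.current_qpos())
if .010<w<.018:
    for s in(18,36,54,72,74):
        g=q.copy();g[5]+=s;bot.goto_joints(g);print(s,np.round(bot.current_qpos()[5]-q[5],1),np.round(bot.current_torque(),2),np.round(bot.current_wrist_force(),1))
    bot.hold(.3);print(bot.current_width())
    g[5]=q[5]+72;bot.goto_joints(g)
    bot.open(); p=bot.current_tool_pos(); bot.servo_line((p[0],p[1],.24),rate=.2)
    bot.hold(.2);m=bot.camera_model("wrist");im,d=bot.capture("wrist");np.savez("pics/w4.npz",im=im,d=d,**m)
    P=pts(m,d);M=(d>0)&(P[...,2]>.14)&(P[...,2]<.156)&(np.hypot(P[...,0]-K[0],P[...,1]-K[1])<.03);print(cv2.minAreaRect((P[M][:,:2]*1000).astype(np.float32)))
    cop=(im[...,0].astype(int)>im[...,2]+60)&(d>0)&(np.hypot(P[...,0]-K[0],P[...,1]-K[1])<.065)&(P[...,2]>.03)
    k,l,st,c=cv2.connectedComponentsWithStats(cop.astype(np.uint8))
    xd=np.array([.28,.96]);yd=np.array([-.96,.28])
    for i in range(1,k):
        if st[i,4]>40: o=np.median(P[l==i],0);r=o[:2]-K;print(c[i].round(),st[i,4],"disp",(r@xd).round(3),(r@yd).round(3),o[2].round(3))
    cv2.imwrite("pics/w4.png",im[:,:,::-1])
print(bot.current_clock())
E
```

```text
f [ 0.3 -0.3 -0.2] [0.51256614 0.31342247 0.08677114]
w 0.012948266267235695 59.975393414497375 [-4.5  0.2  5.8] 9.5
18 17.8 [-0.01  0.22 -0.07] [-2.1  0.3  2.3]
36 35.8 [ 0.04  0.29 -0.02] [-2.1  0.1  2.2]
54 53.7 [ 0.13  0.33 -0.15] [-1.9 -0.1  1.4]
72 71.7 [0.08 0.39 0.12] [-2.1  1.3  1.7]
74 73.9 [ 0.19  0.43 -0.03] [-2.3  0.6  2.2]
0.013163358106867386
((512.1036376953125, 314.01873779296875), (45.630950927734375, 13.90639591217041), 2.9145092964172363)
[292. 158.] 392 disp 0.033 0.024 0.081
[230. 159.] 398 disp -0.038 -0.002 0.071
13.7583
```

The magazine has turned -71°. The coffee tube is over the hole with its top at 71 mm, which is exactly two capsules standing on the pocket floor. The milk pots sit at (33, 24) mm in the dispenser frame, 81 mm high. Now the pull.

Run:
```python
from h import *
from cell import bot
th=73.8;u=np.array([np.cos(np.radians(th)),np.sin(np.radians(th)),0]);G=np.array([.4738,.1855,0])
bot.move_pose(G+[0,0,.17],R(th)); bot.servo_line(G+[0,0,.065+DZ],rate=.1)
print("f",np.round(bot.current_wrist_force(),1),bot.current_tool_pos())
bot.gripper_close();w=bot.current_width();print("w",w,bot.current_grip_force(),np.round(bot.current_wrist_force(),1),bot.current_clock())
if .006<w<.014:
    p0=np.array(bot.current_tool_pos())
    for s in(.03,.06):
        bot.servo_line(p0-u*s,rate=.04);p=np.array(bot.current_tool_pos());f=np.array(bot.current_wrist_force());print(s,((p0-p)@u).round(4),(f@u).round(1),f.round(1),bot.current_width())
    bot.hold(.3)
    for n in("side","top","wrist"):
        m=bot.camera_model(n);im,d=bot.capture(n);np.savez(f"pics/e_{n}.npz",im=im,d=d,**m)
print(bot.current_clock(),bot.current_tool_pos())
```

```text
f [0.1 0.2 0.5] [0.47438233 0.18564448 0.03056248]
w 0.009202724217380248 59.34335947036743 [-2.4 -6.   4.7] 16.6333
0.03 0.028 5.9 [ 0.8  5.9 -0.7] 0.00917927499613467
0.06 0.0572 9.7 [ 0.7  9.9 -0.7] 0.008919270642463277
18.9083 [0.45704228 0.12979234 0.03008162]
```

Run:
```python
from h import *
out=[]
f=np.load("pics/e_side.npz");out.append(cv2.resize(f["im"][180:285,205:295],(400,466),interpolation=cv2.INTER_CUBIC))
f=np.load("pics/e_wrist.npz");out.append(cv2.resize(f["im"],(400,300)))
f=np.load("pics/e_top.npz");out[1]=np.vstack([out[1],cv2.resize(f["im"][140:210,170:296],(400,222))[:166]])
cv2.imwrite("pics/end.png",np.hstack(out)[:,:,::-1])
```

```text
(no output)
```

View pics/end.png

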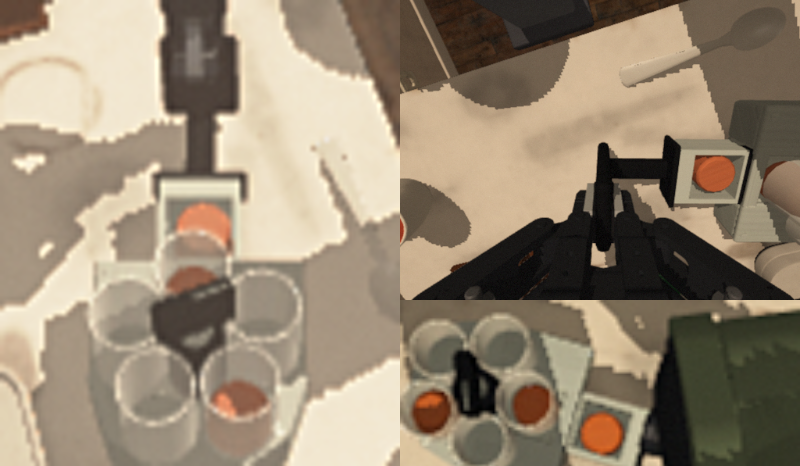

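The capsule sits in the drawn pocket: side crop (205,225), wrist crop (715,173). The dark groove is just in front of the housing edge, at wrist crop x≈748. I'll measure groove against edge.

Run:
```python
from h import *
xd=np.array([.279,.960]);yd=np.array([-.96,.279]);K=np.array([.5125,.3137])
f=np.load("pics/e_wrist.npz");P=pts(f,f["d"]);im=f["im"]
L=(P[...,:2]-K)@xd*1000;W=(P[...,:2]-K)@yd*1000;Z=P[...,2]*1000
for r in(182,190,235,248,256):
    print(r,[(u,int(im[r,u].mean()),round(float(L[r,u])),round(float(W[r,u])),round(float(Z[r,u]))) for u in range(428,466,2)])
M=(Z>90)&(Z<103)&(abs(W)<30)&(L<-150)&(im.max(2)<75);print("pull",np.percentile(L[M],[2,50,98]),M.sum(),"top z",np.percentile(Z[M],[50]))
f=np.load("pics/w1.npz");P=pts(f,f["d"]);L=(P[...,:2]-K)@xd*1000;W=(P[...,:2]-K)@yd*1000;Z=P[...,2]*1000
M=(Z>90)&(Z<103)&(abs(W)<30)&(L<-110)&(f["im"].max(2)<75);print("pull0",np.percentile(L[M],[2,50,98]),M.sum())
H=(abs(Z-45.5)<2.5)&(abs(W)<50)&(L<-30);print("front edge (shut view)",np.percentile(L[H],[.5,2,5]))
```

```text
182 [(428, 86, -72, 26, 17), (430, 67, -70, 26, 17), (432, 71, -69, 26, 18), (434, 66, -68, 26, 18), (436, 65, -66, 26, 17), (438, 59, -69, 28, 24), (440, 60, -71, 29, 28), (442, 60, -71, 30, 30), (444, 58, -71, 30, 32), (446, 57, -71, 31, 34), (448, 59, -71, 32, 37), (450, 54, -71, 32, 38), (452, 62, -70, 32, 39), (454, 60, -71, 33, 41), (456, 60, -70, 33, 42), (458, 66, -71, 34, 45), (460, 76, -70, 34, 45), (462, 74, -69, 35, 46), (464, 78, -67, 34, 45)]
190 [(428, 126, -82, 26, 35), (430, 128, -81, 26, 36), (432, 127, -79, 26, 35), (434, 129, -78, 26, 35), (436, 125, -78, 26, 36), (438, 126, -76, 26, 35), (440, 125, -75, 26, 36), (442, 78, -73, 26, 35), (444, 28, -71, 26, 34), (446, 0, -72, 27, 37), (448, 12, -71, 27, 37), (450, 36, -69, 26, 36), (452, 55, -71, 28, 42), (454, 60, -71, 29, 43), (456, 67, -71, 29, 44), (458, 72, -70, 29, 45), (460, 76, -69, 29, 45), (462, 77, -68, 29, 45), (464, 73, -67, 29, 46)]
235 [(428, 96, -76, -7, 34), (430, 97, -75, -6, 36), (432, 91, -75, -5, 38), (434, 156, -74, -5, 39), (436, 157, -73, -5, 39), (438, 56, -71, -5, 38), (440, 16, -70, -5, 39
[... 781 characters left out ...]
 -10, 46)]
256 [(428, 162, -76, -21, 39), (430, 160, -74, -21, 38), (432, 122, -72, -21, 38), (434, 16, -72, -20, 39), (436, 17, -70, -20, 39), (438, 61, -71, -18, 43), (440, 109, -72, -17, 45), (442, 143, -71, -17, 45), (444, 151, -70, -17, 46), (446, 143, -68, -17, 45), (448, 147, -66, -17, 45), (450, 141, -66, -16, 46), (452, 144, -64, -16, 46), (454, 139, -63, -17, 46), (456, 140, -61, -17, 45), (458, 143, -55, -21, 39), (460, 157, -53, -21, 39), (462, 107, -51, -21, 38), (464, 82, -50, -21, 39)]
pull [-207.2007743  -191.61468429 -175.67382696] 2258 top z [98.71755807]
pull0 [-137.46331826 -132.87987717 -129.35426159] 452
front edge (shut view) [-129.68705996 -104.12992055  -70.78303121]
```

The housing edge is at -71.3 mm and the groove's front edge is at -72 mm. With the 3.6 mm groove width, its rear edge is at about -68.3 mm, so the tray is at about 57 mm, matching the TCP travel. I'll draw 3 mm more, allowing for the servo lag.

Run:
```python
from h import *
from cell import bot
th=73.8;u=np.array([np.cos(np.radians(th)),np.sin(np.radians(th)),0])
p=np.array(bot.current_tool_pos());t=p-u*.0058;t[2]=p[2];bot.servo_line(t,rate=.02);bot.hold(.5)
print(((p-np.array(bot.current_tool_pos()))@u).round(4),np.round(bot.current_wrist_force(),1),bot.current_grip_force(),bot.current_width(),bot.current_clock())
xd=np.array([.279,.960]);yd=np.array([-.96,.279]);K=np.array([.5125,.3137])
m=bot.camera_model("wrist");im,d=bot.capture("wrist");P=pts(m,d)
L=(P[...,:2]-K)@xd*1000;Z=P[...,2]*1000
for r in(235,248,256): print(r,[(u,int(im[r,u].mean()),round(float(L[r,u]),1),round(float(Z[r,u]))) for u in range(428,452)])
```

```text
0.0028 [ 1.7  9.5 -2.9] 58.76318871974945 0.00924231685392572 19.7083
235 [(428, 100, -77.7, 34), (429, 97, -77.8, 35), (430, 98, -78.1, 36), (431, 95, -78.1, 37), (432, 96, -78.3, 38), (433, 128, -77.8, 39), (434, 158, -77.6, 39), (435, 160, -76.3, 38), (436, 158, -76.3, 39), (437, 121, -74.6, 38), (438, 39, -74.6, 39), (439, 16, -72.9, 38), (440, 14, -72.8, 38), (441, 16, -72.5, 39), (442, 14, -72.2, 39), (443, 86, -71.1, 39), (444, 143, -69.8, 38), (445, 161, -69.3, 38), (446, 122, -69.5, 39), (447, 80, -71.9, 43), (448, 84, -71.3, 43), (449, 102, -72.6, 46), (450, 130, -70.9, 45), (451, 144, -70.2, 45)]
248 [(428, 98, -79.0, 38), (429, 96, -78.4, 38), (430, 128, -78.1, 39), (431, 154, -77.2, 39), (432, 160, -76.6, 39), (433, 157, -75.6, 38), (434, 108, -76.2, 40), (435, 28, -74.6, 39), (436, 18, -74.2, 39), (437, 15, -73.4, 39), (438, 16, -72.4, 39), (439, 16, -72.1, 39), (440, 104, -70.4, 38), (441, 114, -70.3, 39), (442, 80, -69.8, 39), (443, 75, -69.3, 39), (444, 80, -72.0, 44), (445, 91, -71.8, 44), (446, 108, -71.4, 45), (447, 137, -71.1, 45), (448, 143, -69.4, 44), (449, 146, -69.6, 45), (450, 148, -69.6, 46), (451, 143, -67.8, 44)]
256 [(428, 161, -78.1, 39), (429, 160, -78.2, 40), (430, 155, -76.9, 39), (431, 158, -75.8, 38), (432, 123, -75.7, 39), (433, 57, -74.5, 39), (434, 19, -74.1, 39), (435, 16, -73.6, 39), (436, 19, -73.2, 40), (437, 17, -72.6, 40), (438, 106, -71.1, 39), (439, 149, -70.2, 38), (440, 138, -70.4, 39), (441, 98, -68.9, 38), (442, 81, -71.4, 43), (443, 86, -70.9, 43), (444, 112, -71.6, 45), (445, 138, -70.4, 44), (446, 144, -70.6, 45), (447, 146, -69.6, 45), (448, 148, -70.0, 46), (449, 149, -67.4, 44), (450, 142, -67.6, 45), (451, 145, -67.9, 46)]
```

The groove's rear edge (-71.3 mm) now coincides with the housing edge (-71.3 mm), so I hand in.

```bash
python3 -c "
from cell import bot
print(bot.hand_in())"
```

```text
the job is handed in; nothing more can be done
None
```

The job is handed in, with no verdict shown: the coffee capsule is in the tray, which is drawn to the 60 mm mark as measured and still gripped, the magazine is one click round, and the arm was kept clear of the cup, teaspoon and lemon.

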